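# Tip, weigh and sort two parts cases

### The job

One of the two closed parts cases is loaded and the other is empty. Where they stand, lift the handle end of the blue-handled case about a centimetre, its far edge staying on the bench, to feel its weight, then do the same with the yellow-handled one; then slide the loaded case into the red bay and the empty one into the white bay, each gently pushed square and flush against its bay's stop bar. Never lift a case clear of the bench or tip it steeply, do not ram the stops (stay under 20 N), leave the other things alone and let go of the cases.

Things in the scene. Friction and masses are not known exactly. Their poses are not given: they have to be found in the camera images.
- blue_case: Closed black case, grey lid, 120 x 90 x 40 mm (its x, y, z), blue bail handle on the lid near one end. Origin: centre of the underside; x points from the handle end to the far end, z up. Starts flat, handle end roughly towards the robot. Slick underside (friction 0.24 to 0.36). Hidden weight: about 0.17 kg (empty) or 0.6 to 0.8 kg (loaded). Lifting the handle end takes about 0.57 of it.
- blue_case_bar (a point): Centre of the blue case's bail bar: a round bar 10 mm thick running along the case's y, 54 mm clear between its posts, centre line 68 mm above the underside, 28 mm above the lid, 45 mm from the case's origin towards -x.
- blue_case_heel (a point): Middle of the bottom edge at the far (handle-less) end of the blue case, 60 mm from its origin along +x: the edge it pivots on when the handle end is lifted.
- yellow_case: Closed black case, grey lid, 120 x 90 x 40 mm (its x, y, z), yellow bail handle on the lid near one end. Origin: centre of the underside; x points from the handle end to the far end, z up. Starts flat, handle end roughly towards the robot. Slick underside (friction 0.24 to 0.36). Hidden weight: about 0.17 kg (empty) or 0.6 to 0.8 kg (loaded). Lifting the handle end takes about 0.57 of it.
- yellow_case_bar (a point): Centre of the yellow case's bail bar: a round bar 10 mm thick running along the case's y, 54 mm clear between its posts, centre line 68 mm above the underside, 28 mm above the lid, 45 mm from the case's origin towards -x.
- yellow_case_heel (a point): Middle of the bottom edge at the far (handle-less) end of the yellow case, 60 mm from its origin along +x: the edge it pivots on when the handle end is lifted.
- red_bay: Bay for the loaded case: a red painted area on the bench, 140 mm (x) by 130 mm (y), flush with it, with a fixed red stop bar 130 mm long, 14 mm thick, 38 mm high across its far end. Origin: on the bench, middle of the stop's near face; x points through the stop away from the robot, the painted area extends to -x. It lies left or right of the cases; the other bay lies on the other side.
- red_bay_stop (a point): Same point as the red bay's origin: foot of the stop's near face, at its middle.
- white_bay: Bay for the empty case: a white painted area on the bench, 140 mm (x) by 130 mm (y), flush with it, with a fixed white stop bar 130 mm long, 14 mm thick, 38 mm high across its far end. Origin: on the bench, middle of the stop's near face; x points through the stop away from the robot, the painted area extends to -x. It lies left or right of the cases; the other bay lies on the other side.
- white_bay_stop (a point): Same point as the white bay's origin: foot of the stop's near face, at its middle.
- reel_1: Yellow wick reel, 68 mm across, 16 mm high; a bystander. Origin: centre of its underside.
- reel_2: Yellow wick reel, 68 mm across, 16 mm high; a bystander. Origin: centre of its underside.
- flux_bottle: Small bottle, 32 mm across, 85 mm high; a bystander. Origin: centre of its underside.
- screwdriver: Screwdriver lying on the bench, along its x; a bystander. Origin: centre of its underside.
- tip_tin: Small steel cup, 60 mm across, 35 mm high; a bystander. Origin: centre of its underside.
- red_pen: Red pen-shaped tool lying along its x, about 130 mm long, 12 mm thick; a bystander. Origin: centre of its underside.
Things that resemble listed ones, but are neither listed nor needed, are in the scene too. Leave any green look-alike of the blue_case alone.

How it is judged (in metres and radians):
On the way, in this order (a step that is already met when the one before it is completed fails the run):
1. the blue case, still where it stood, is held with its handle end lifted about a centimetre (tilt 0.04 to 0.17 rad), far edge on the bench (angle between blue_case's own z axis and vertical between 0.04 and 0.17 rad and height (world z) of blue_case_heel below 0.006 m and distance of blue_case from where it was at the start of the episode below 0.03 m and contact force between the fingers and blue_case above 0.5 N), for 0.2 s.
2. the yellow case, still where it stood, is held with its handle end lifted about a centimetre (tilt 0.04 to 0.17 rad), far edge on the bench (angle between yellow_case's own z axis and vertical between 0.04 and 0.17 rad and height (world z) of yellow_case_heel below 0.006 m and distance of yellow_case from where it was at the start of the episode below 0.03 m and contact force between the fingers and yellow_case above 0.5 N), for 0.2 s.
At the end, for the whole second after the job is handed in: The loaded case stands in the red bay and the empty one in the white bay, at rest and flat on the bench, the far end within 3 mm of the stop's near face, within 25 mm of the stop's middle sideways, and square to it within 0.06 rad (((x of blue_case_heel in the frame of red_bay_stop between -0.003 and 0.004 m and y of blue_case_heel in the frame of red_bay_stop between -0.025 and 0.025 m and angle between the x axis of blue_case and the x axis of red_bay, either way round below 0.06 rad and angle between each of blue_case, yellow_case's own z axis and vertical below 0.02 rad and linear speed of each of blue_case, yellow_case below 0.01 m/s and height (world z) of each of blue_case_heel, yellow_case_heel below 0.004 m and x of yellow_case_heel in the frame of white_bay_stop between -0.003 and 0.004 m and y of yellow_case_heel in the frame of white_bay_stop between -0.025 and 0.025 m and angle between the x axis of yellow_case and the x axis of white_bay, either way round below 0.06 rad and contact force between blue_case and table_c0 above 3.5 N and contact force between yellow_case and table_c0 below 3.5 N) or (x of yellow_case_heel in the frame of red_bay_stop between -0.003 and 0.004 m and y of yellow_case_heel in the frame of red_bay_stop between -0.025 and 0.025 m and angle between the x axis of yellow_case and the x axis of red_bay, either way round below 0.06 rad and angle between each of yellow_case, blue_case's own z axis and vertical below 0.02 rad and linear speed of each of yellow_case, blue_case below 0.01 m/s and height (world z) of each of yellow_case_heel, blue_case_heel below 0.004 m and x of blue_case_heel in the frame of white_bay_stop between -0.003 and 0.004 m and y of blue_case_heel in the frame of white_bay_stop between -0.025 and 0.025 m and angle between the x axis of blue_case and the x axis of white_bay, either way round below 0.06 rad and contact force between yellow_case and table_c0 above 3.5 N and contact force between blue_case and table_c0 below 3.5 N))); the robot touches nothing.
It fails at once if a case is lifted clear of the bench (far bottom edge more than 12 mm up) (height (world z) of any of blue_case_heel, yellow_case_heel above 0.012 m).
It fails at once if a case is tipped by more than 0.25 rad (angle between any of blue_case, yellow_case's own z axis and vertical above 0.25 rad).
It fails at once if a case is pushed against a stop bar with more than 20 N (contact force between any of blue_case, yellow_case and red_bay above 20 N or contact force between any of blue_case, yellow_case and white_bay above 20 N).
It fails at once if a bystander is moved by more than 15 mm (distance of any of reel_1, reel_2, flux_bottle, screwdriver, tip_tin, red_pen from where it was at the start of the episode above 0.015 m).
It also fails if it takes over 72 s, if anything falls off the work surface, if the arm or the gripper's body presses on something with over 40 N, if the wrist force passes 120 N, or if a joint passes its speed limit or range.

### The arm

A 6-joint arm with a two-finger parallel gripper is mounted at the origin on the work surface. World frame = base frame: x ahead of the robot, y to its left, z up, the work surface at z = 0. Lengths are in m, angles in degrees, forces in N, time in s.
With the tool pointing down it reaches from about 0.3 to 0.875 m from the base axis. Payload 6.4 kg.
Tool frame: the origin (TCP) lies at the very end of the fingers, on their centre line; the grasp point (between the pads) lies 19 mm behind it; z points along the fingers, y is the line along which they close (so a half turn about z gives the same grasp; the last joint's range is limited). The gripper opens to 85 mm and grips with 20 to 120 N. Pads are 22 mm wide; open, the fingers measure 114 mm over their backs; the gripper's body (76 mm by 85 mm) begins 54 mm behind the grasp point. The pads swing forward as they close: fully open they stand 13 mm farther back than shut.
Start: joints at [-78.627, 10.359, 92.074, -0, 77.567, -11.82], TCP at [0.226, -0.529, 0.2] pointing down, gripper open.
Joint ranges: [-171.53, 171.53], [-51.25, 118.39], [17.06, 147.69], [-65.23, 245.23], [0, 150.52], [-178.68, 178.68]. Speed limits (degrees/s): [147.25, 147.25, 172.46, 180, 180, 180].

### API

Orientations are given as a 3x3 rotation matrix whose columns are the frame's x, y, z axes.
In Python, from rig import ctrl gives the robot as it stands.
- The arm moves only by the shell command python3 -m crank 'ROWS' [FORCE]. ROWS is a JSON object of lists of equal length, an entry for each row: "delta_pos": the shift along the tool's x, y, z normalised to -1 to 1, where 1 is 0.4 m, a list of three; "twist": the turn, a rotation vector about the tool's x, y, z normalised to -1 to 1, where 1 is pi/4 rad, a list of three; "fingers": the gripper's target within -1 to 1 (fully open at 1, half-way at 0, shut at -1). In form: {"delta_pos": [[tx, ty, tz], ...], "twist": [[wx, wy, wz], ...], "fingers": [fingers, ...]}. A call has 1 to 12 rows; each row is the pose to reach, as a shift and turn from the pose commanded when the call began, along the tool's axes at that moment; what a row does not reach only later rows make up. A row lasts 1/10 s, in which the tool goes at most 50 mm and 8.59 degrees, less where a joint would pass 70% of its speed; a pose out of reach is approached as far as the arm can. A call with a number of a shift or a turn outside -1 to 1 is refused whole. A call with a gripper value outside its range is refused whole. The fingers move at their own pace and stop on an object; FORCE is the grip in N (left out, the last holds). Time passes only in rows, so rows that repeat a pose let the fingers close. It gives the time, the measured TCP pose, the force, the opening and the grip force at its end, in the units of the state.
- ctrl.state(): the state, without advancing time (a new reading comes with each control period).
- ctrl.capture(name): name is "side" or "top"; returns a dict with "color" (420x560x3 uint8, blue, green, red), "K" (3x3 intrinsics, pixels), "R" (3x3) and "t" (3): a world point X has camera coordinates R X + t. Camera axes: x right, y down, z forward; pixel columns grow to the right and rows downward; lengths in m; the calibration is good to about 2 mm. A picture is of the moment at which its call begins. There is no depth.
- ctrl.job_done(): hands the job in; it is judged then, once.
Trained networks look in a picture, given as the dict that the camera call returned (one of the last four; its "shot" number tells which), for a name from the list of things; names that differ only in an ending like _2 or _b are one class to them, and where a whole thing is asked for, a point or a joint stands for the part that bears it (a point fixed in the world has none). Each returns a list of dicts, best first, with "conf" (0 to 1); they miss things now and then, are a little off and sometimes report something else, mostly with a low value. They report only what shows in the picture. A call takes as long as a camera call. They do not tell look-alikes from the thing itself.
- ctrl.look_for(picture, query): "box" ([left, top, right, bottom] in pixels, round what is visible of it).
The state is a dict: "time": time; "qpos": joint angles; "qd": joint speeds; "joint_torque": joint torques, N m; "eef_pos": TCP position; "tcp_rot": TCP orientation; "ft_force": force on the tool from outside, world axes, zero at the start; "torque": the same for the moment, N m; "width": opening from 0.0 (shut) to 1.0 (fully open); "finger_force": force on a finger pad.
Only numpy, scipy, OpenCV 4.12 (cv2) and the standard library are available. Lean on these libraries where they do the work, as an engineer would, in place of code of your own. Each camera call takes 0.05 s, during which the arm holds its last target. There are 200 camera calls.

## Working session

There is one attempt and no reset: what is moved stays moved. The work goes in short steps, Python scripts to look and compute and a shell command to move; the robot and the scene stay as the last step left them, time stands still between calls to the robot, and variables do not carry over. Pictures are saved under pics/ and viewed, at most 10 in all, crops included, and the job is handed in when it is done.

```bash
mkdir -p pics; python3 - <<'E'
from rig import ctrl
import cv2
s=ctrl.state(); print(s['time'],s['eef_pos'],s['tcp_rot'],s['ft_force'],s['width'])
for n in("side","top"):
    p=ctrl.capture(n); cv2.imwrite(f"pics/{n}0.png",p["color"]); print(n,p["K"],p["R"],p["t"])
    for q in("blue_case","yellow_case","blue_case_bar","red_bay","white_bay","reel_1","flux_bottle","screwdriver","tip_tin","red_pen"):
        print(q,[([int(v) for v in d["box"]],round(d["conf"],2)) for d in ctrl.look_for(p,q)][:4])
E
```

```text
0.0 [ 0.22632666 -0.5278986   0.19866746] [[ 9.19178169e-01  3.93841793e-01 -3.68813948e-04]
 [ 3.93841807e-01 -9.19176557e-01  1.75745752e-03]
 [ 3.53155086e-04 -1.76067094e-03 -9.99998388e-01]] [-0.51098638 -0.45873608  0.12458058] 0.9973153620937142
side [[397.07520453   0.         272.75470911]
 [  0.         397.07520453 211.0316512 ]
 [  0.           0.           1.        ]] [[-0.92984464 -0.36792659  0.00435424]
 [-0.26874077  0.67099854 -0.69104222]
 [ 0.25133112 -0.64373207 -0.72280128]] [0.43364033 0.14688596 1.06955927]
blue_case [([249, 178, 300, 219], 0.97), ([317, 308, 375, 375], 0.85), ([327, 136, 342, 163], 0.67)]
yellow_case [([178, 184, 228, 223], 0.78)]
blue_case_bar [([321, 310, 371, 378], 0.86), ([325, 138, 339, 164], 0.63), ([249, 179, 301, 222], 0.56)]
red_bay [([249, 132, 296, 172], 0.75), ([156, 252, 233, 317], 0.45)]
white_bay [([154, 255, 234, 321], 0.96)]
reel_1 [([138, 226, 161, 247], 0.97), ([248, 178, 299, 218], 0.72), ([317, 174, 339, 195], 0.58)]
flux_bottle [([172, 329, 192, 356], 0.85), ([250, 182, 301, 219], 0.39)]
screwdriver [([304, 117, 327, 13
[... 353 characters left out ...]
7 -0.99436398]] [0.02215903 0.4663041  1.08897557]
blue_case [([292, 185, 325, 231], 0.82), ([394, 232, 452, 287], 0.71), ([154, 305, 201, 346], 0.63)]
yellow_case [([256, 118, 290, 163], 0.69)]
blue_case_bar [([291, 185, 331, 231], 0.94), ([394, 233, 453, 291], 0.73), ([153, 308, 200, 344], 0.6)]
red_bay [([358, 146, 411, 208], 0.85)]
white_bay [([158, 152, 208, 210], 0.61), ([256, 118, 293, 166], 0.39)]
reel_1 [([206, 105, 227, 129], 0.97), ([346, 241, 371, 269], 0.63)]
flux_bottle [([113, 198, 132, 207], 0.51)]
screwdriver [([416, 192, 484, 212], 0.84), ([178, 256, 199, 275], 0.27)]
tip_tin [([343, 120, 378, 121], 0.72), ([177, 257, 201, 272], 0.64)]
red_pen [([343, 118, 379, 123], 0.54)]
```

```bash
python3 - <<'E'
import cv2
a=cv2.imread("pics/top0.png")[90:370,90:490]; cv2.imwrite("pics/top0c.png",cv2.resize(a,None,fx=2,fy=2,interpolation=cv2.INTER_CUBIC))
a=cv2.imread("pics/side0.png")[100:400,120:400]; cv2.imwrite("pics/side0c.png",cv2.resize(a,None,fx=2,fy=2,interpolation=cv2.INTER_CUBIC))
E
```

```text
(no output)
```

View pics/top0c.png

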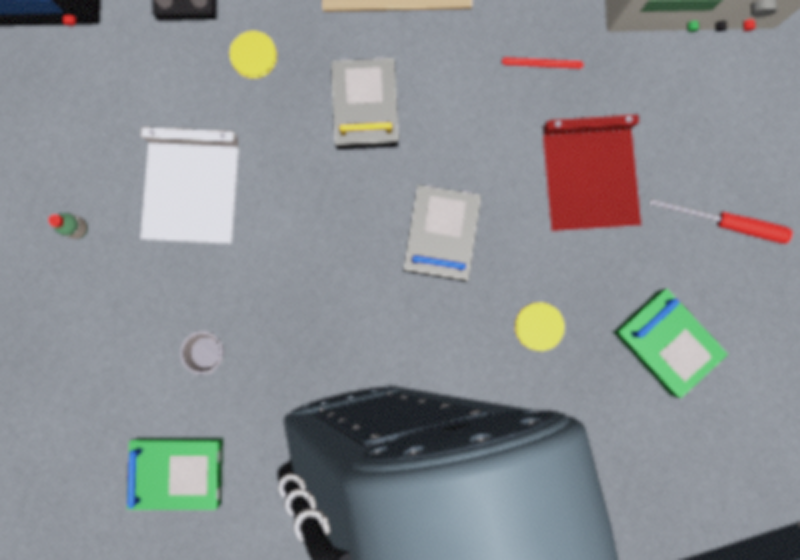

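View pics/side0c.png

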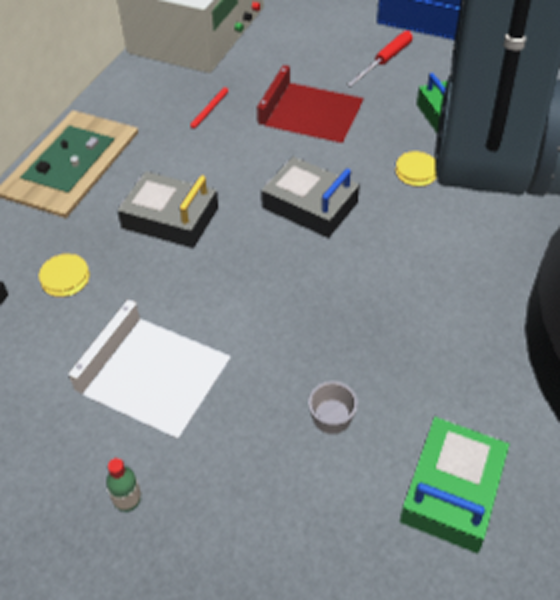

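Top view (full-res pixels): the blue-handled grey/black case is at (311,207), the yellow-handled one at (273,141), the red bay at (385,177), the white bay at (184,182). The green look-alikes with blue handles are at (425,262) and (177,327), and the description (grey lid, black body) rules them out. The blue case candidate is the only grey-lidded one with a blue bar. Both enlarged crops confirm this.

```bash
cat > h.py <<'E'
import numpy as np, cv2
from scipy.optimize import least_squares, minimize
def P(p): return p["K"]@np.c_[p["R"],p["t"]]
def proj(p,X): x=(p["R"]@np.asarray(X,float).T).T+p["t"]; x=x@p["K"].T; return x[:,:2]/x[:,2:]
def tri(pa,a,pb,b):
    X=cv2.triangulatePoints(P(pa),P(pb),np.array(a,float).reshape(2,1),np.array(b,float).reshape(2,1)).ravel(); return X[:3]/X[3]
def onplane(p,uv,z):
    d=p["R"].T@np.linalg.inv(p["K"])@np.array([*uv,1.]); C=-p["R"].T@p["t"]; return C+d*(z-C[2])/d[2]
def comp(img,fn,box):
    x0,y0,x1,y1=box; h=cv2.cvtColor(img[y0:y1,x0:x1],cv2.COLOR_BGR2HSV).astype(int)
    m=fn(h[...,0],h[...,1],h[...,2]).astype(np.uint8); n,l,s,c=cv2.connectedComponentsWithStats(m)
    if n<2: return None
    k=1+s[1:,4].argmax(); ys,xs=np.where(l==k); q=np.c_[xs+x0,ys+y0].astype(float)
    full=np.zeros(img.shape[:2],np.uint8); full[ys+y0,xs+x0]=1
    c=q.mean(0); u,s,v=np.linalg.svd(q-c,full_matrices=False); return dict(c=c,d=v[0],n=len(q),mask=full)
BLUE=lambda h,s,v:(h>100)&(h<125)&(s>110); YEL=lambda h,s,v:(h>18)&(h<35)&(s>110)
RED=lambda h,s,v:((h<8)|(h>172))&(s>120); WHI=lambda h,s,v:(s<40)&(v>175)
def bar(pt,ps,fn,bt,bs):
    a,b=comp(pt["color"],fn,bt),comp(ps["color"],fn,bs); X=tri(pt,a["c"],ps,b["c"])
    z=X[2]; e=onplane(pt,a["c"]+10*a["d"],z)-onplane(pt,a["c"]-10*a["d"],z)   # bar dir, top view
    yaw=np.arctan2(e[1],e[0])-np.pi/2; yaw=(yaw+np.pi/2)%np.pi-np.pi/2
    return X,np.degrees(yaw),a["n"],b["n"]
def bayfit(ps,masks,x0):
    q=np.array([[-.14,-.065],[-.14,.065],[0,.065],[0,-.065]]); st=np.array([[a,b,c] for a in(0,.014) for b in(-.065,.065) for c in(0,.038)])
    def cost(s):
        T=np.array([[np.cos(s[2]),-np.sin(s[2])],[np.sin(s[2]),np.cos(s[2])]]); e=0
        for p,m in zip(ps,masks):
            r=np.zeros((420*4,560*4),np.uint8)
            for A in(np.c_[q@T.T+s[:2],np.zeros(4)],np.c_[st[:,:2]@T.T+s[:2],st[:,2]]):
                cv2.fillConvexPoly(r,cv2.convexHull(np.round(4*proj(p,A)+1.5).astype(np.int32)),1)
            M=cv2.resize(m,None,fx=4,fy=4,interpolation=cv2.INTER_NEAREST); e+=1-(r&M).sum()/(r|M).sum()
        return e
    o=minimize(cost,x0,method="Nelder-Mead",options=dict(initial_simplex=[x0]+[np.add(x0,d) for d in([.01,0,0],[0,.01,0],[0,0,.06])],xatol=1e-4,fatol=1e-4)); return o.x,o.fun/len(ps)
E
python3 - <<'E'
from rig import ctrl
from h import *
pt,ps=ctrl.capture("top"),ctrl.capture("side")
for n,f,bt,bs in(("blue",BLUE,(290,205,330,235),(270,175,310,215)),("yel",YEL,(255,145,292,162),(205,180,228,215))):
    print(n,bar(pt,ps,f,bt,bs))
for n,f,bt,bs in(("red",RED,(355,140,415,210),(240,128,305,175)),("white",WHI,(155,148,212,215),(150,245,240,325))):
    a,b=comp(pt["color"],f,bt),comp(ps["color"],f,bs)
    g=onplane(pt,a["c"],0); x0=[g[0]+.06,g[1],0.]
    x,e=bayfit([pt,ps],[a["mask"],b["mask"]],x0); print(n,x[:2],np.degrees(x[2]),"1-IoU",e, a["n"],b["n"], "single:",bayfit([pt],[a["mask"]],x0)[0],bayfit([ps],[b["mask"]],x0)[0])
# lid corners by hand (2x crop) as check: blue then yellow, top view z=.04
for L in([(418,187),(480,194),(468,278),(405,270)],[(332,60),(394,58),(397,142),(335,145)]):
    W=np.array([onplane(pt,(u/2+90-.25,v/2+90-.25),.04)[:2] for u,v in L]); 
    ax=(W[0]+W[1]-W[2]-W[3])/2; print(W.mean(0),np.linalg.norm(ax),np.degrees(np.arctan2(ax[1],ax[0])),np.linalg.norm(W[0]-W[1]))
for uv,z in [((358,253),.016),((216,117),.016),((384,211),0),((119,203),.04),((360,122),0),((190,265),.03),((416,192),.0)]: print(uv,onplane(pt,uv,z).round(3))
E
```

```text
blue (array([ 0.44234852, -0.05926786,  0.06048193]), np.float64(-10.554797941155305), 66, 88)
yel (array([0.63144036, 0.03655704, 0.05763877]), np.float64(1.2568652944366119), 79, 99)
red [ 0.63060672 -0.28328288] 2.6425816931044874 1-IoU 0.07759999357924724 2366 1093 single: [ 0.63244859 -0.28250161  0.05271331] [ 0.63217099 -0.28163589  0.05226355]
white [0.61753943 0.28999016] -3.4728233906883097 1-IoU 0.1816868802156431 2287 2463 single: [ 0.6110263   0.28685133 -0.09083384] [ 0.61372155  0.29140725 -0.04856771]
[ 0.4855942  -0.06833081] 0.11767472732156524 -9.950932144261735 0.08660162503420357
[0.67339655 0.03684304] 0.12204425066548028 1.0677325812067942 0.08778188423178278
(358, 253) [ 0.353 -0.197  0.016]
(216, 117) [0.753 0.198 0.016]
(384, 211) [ 0.472 -0.279  0.   ]
(119, 203) [0.503 0.464 0.04 ]
(360, 122) [ 0.735 -0.221  0.   ]
(190, 265) [0.329 0.268 0.03 ]
(416, 192) [ 0.525 -0.373  0.   ]
```

```bash
cat >> h.py <<'E'
from scipy.spatial.transform import Rotation as Ro
def plan(s,x,y,z,caseyaw):
    """shift/turn from present pose to TCP (x,y,z), tool down, tool y along case x"""
    a=np.radians(caseyaw); yv=np.array([np.cos(a),np.sin(a),0]); zv=np.array([0,0,-1.]); R=np.c_[np.cross(yv,zv),yv,zv]
    R0=np.array(s["tcp_rot"]); d=R0.T@(np.array([x,y,z])-s["eef_pos"])/.4; w=Ro.from_matrix(R0.T@R).as_rotvec()/(np.pi/4)
    print("delta",d.round(4),"twist",w.round(4),"mm",np.round(400*np.linalg.norm(d)))
E
python3 - <<'E'
from rig import ctrl
from h import *
plan(ctrl.state(),.442,-.060,.15,-10.3)
pt,ps=ctrl.capture("top"),ctrl.capture("side")
for p,o,L in((pt,(90,90),[(147,143),(238,147),(232,243),(141,240)]),(ps,(120,100),[(140,318),(84,392),(178,436),(230,356)]),(pt,(90,90),[(545,131),(633,129),(640,224),(552,229)]),(ps,(120,100),[(290,82),(258,123),(343,139),(363,98)])):
    W=np.array([onplane(p,(u/2+o[0]-.25,v/2+o[1]-.25),0)[:2] for u,v in L]); k=W[np.argsort(W[:,0])]
    near=k[:2].mean(0); far=k[2:].mean(0); e=k[1]-k[0]; e*=np.sign(e[1]); ax=far-near
    print("near",near,"far",far,"len",np.linalg.norm(ax),"wid",np.linalg.norm(e),"yaw",np.degrees(np.arctan2(-e[0],e[1])),np.degrees(np.arctan2(ax[1],ax[0])))
E
```

```text
delta [ 0.9566 -0.8645  0.1239] twist [ 0.      0.     -1.2557] mm 518.0
near [0.48391748 0.2960148 ] far [0.62473478 0.2883945 ] len 0.14102332962729056 wid 0.1306505488388298 yaw -2.985984357677263 -3.0975289852718424
near [0.48521584 0.2978311 ] far [0.6247696  0.28739709] len 0.13994327737318552 wid 0.1279371047569275 yaw -3.971296797788801 -4.275877357446816
near [ 0.49439049 -0.29084914] far [ 0.6357163 -0.2872923] len 0.14137055596806766 wid 0.12632262332256042 yaw 2.1846655182414674 1.4416948335130442
near [ 0.49365553 -0.2925798 ] far [ 0.63861987 -0.28288793] len 0.14528796689324194 wid 0.11973991262653877 yaw 2.3595938517297 3.8249256704650274
```

```bash
python3 -m crank '{"delta_pos":[[0.957,-0.865,0.05],[0.957,-0.865,0.05],[0.957,-0.865,0.05],[0.957,-0.865,0.05],[0.957,-0.865,0.05],[0.957,-0.865,0.05],[0.957,-0.865,0.05],[0.957,-0.865,0.05],[0.957,-0.865,0.05],[0.957,-0.865,0.05],[0.957,-0.865,0.05],[0.957,-0.865,0.05]],"twist":[[0,0,-1],[0,0,-1],[0,0,-1],[0,0,-1],[0,0,-1],[0,0,-1],[0,0,-1],[0,0,-1],[0,0,-1],[0,0,-1],[0,0,-1],[0,0,-1]],"fingers":[1,1,1,1,1,1,1,1,1,1,1,1]}'
python3 - <<'E'
from rig import ctrl
from h import *
plan(ctrl.state(),.442,-.060,.12,-10.3)
E
```

```text
time: 2.5
eef_pos: [0.4426, -0.0574, 0.1796]
tcp_rot: [[0.367, 0.93, 0.0], [0.93, -0.367, 0.0], [0.0, 0.0, -1.0]]
ft_force: [0.0, -0.3, 0.0]
width: 0.996
finger_force: 0.0
delta [-0.0066  0.001   0.149 ] twist [ 1.0e-04 -5.0e-04 -2.5e-01] mm 60.0
```

```bash
python3 -m crank '{"delta_pos":[[-0.006,0,0.1],[-0.006,0,0.19],[-0.006,0,0.19],[-0.006,0,0.19],[-0.006,0,0.19]],"twist":[[0,0,-0.25],[0,0,-0.25],[0,0,-0.25],[0,0,-0.25],[0,0,-0.25]],"fingers":[0.3,0.3,0.3,0.3,0.3]}'
python3 - <<'E'
from rig import ctrl
from h import *
plan(ctrl.state(),.442,-.060,.049,-10.3)
ims=[]
for n,(x,y,w,h) in(("top",(250,150,110,110)),("side",(230,130,110,110))):
    p=ctrl.capture(n); ims.append(cv2.resize(p["color"][y:y+h,x:x+w],(390,390),interpolation=cv2.INTER_CUBIC))
cv2.imwrite("pics/g1.png",np.hstack(ims))
E
```

```text
time: 3.0
eef_pos: [0.4425, -0.0632, 0.1056]
tcp_rot: [[0.185, 0.983, 0.003], [0.983, -0.185, -0.001], [-0.001, 0.003, -1.0]]
ft_force: [-0.4, -0.5, -0.2]
width: 0.65
finger_force: 0.0
delta [ 0.0076 -0.0032  0.1415] twist [ 0.0039  0.001  -0.0081] mm 57.0
```

View pics/g1.png

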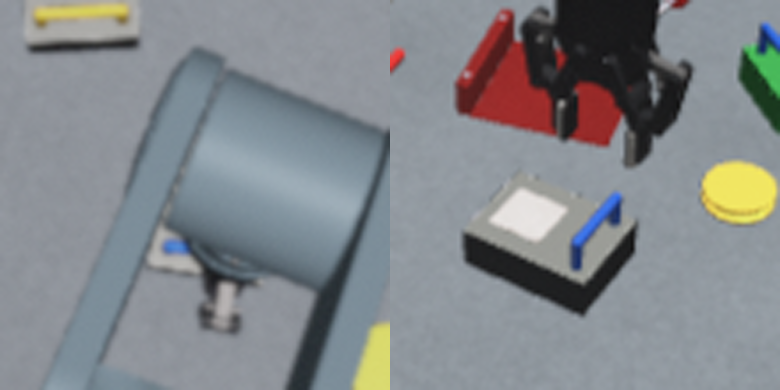

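```bash
python3 - <<'E'
from rig import ctrl
from h import *
ps=ctrl.capture("side"); s=ctrl.state(); print(s["eef_pos"])
f=lambda u:(u-np.array([230,130]))*390/110+[390,0]
print("tcp",f(proj(ps,[s["eef_pos"]])),"bar",f(proj(ps,[[.442,-.06,.068],[.442,-.06,0.06]])))
a=comp(ps["color"],BLUE,(270,175,310,215)); print("bar seen",f(a["c"]))
E
```

```text
[ 0.44244865 -0.06276372  0.10535754]
tcp [[597.875945   180.40104336]] bar [[595.75077655 216.13079413]
 [595.4427164  223.09935577]]
bar seen [594.91930541 223.24412666]
```

```bash
python3 -m crank '{"delta_pos":[[0.007,-0.002,0.05],[0.007,-0.002,0.05],[0.007,-0.002,0.05],[0.007,-0.002,0.05]],"twist":[[0,0,-0.008],[0,0,-0.008],[0,0,-0.008],[0,0,-0.008]],"fingers":[0,0,0,0]}'
python3 - <<'E'
from rig import ctrl
from h import *
ps=ctrl.capture("side"); s=ctrl.state(); print(s["eef_pos"],s["width"])
a=ps["color"][120:220,230:330]; b=cv2.resize(a,(600,600),interpolation=cv2.INTER_CUBIC)
R=s["tcp_rot"]; w=s["width"]*.0425
pts=[s["eef_pos"],s["eef_pos"]+w*R[:,1],s["eef_pos"]-w*R[:,1]]
for u in (proj(ps,pts)-[230,120])*6+2.5: cv2.circle(b,tuple(int(v) for v in u),4,(0,0,255),-1); print(u)
for u in (proj(ps,[[.442,-.06,.068]])-[230,120])*6+2.5: cv2.circle(b,tuple(int(v) for v in u),4,(0,255,255),-1); print(u)
cv2.imwrite("pics/g2.png",b)
E
```

```text
time: 3.55
eef_pos: [0.4415, -0.0594, 0.0846]
tcp_rot: [[0.177, 0.984, 0.001], [0.984, -0.177, -0.001], [-0.0, 0.001, -1.0]]
ft_force: [1.4, 0.2, -0.1]
width: 0.497
finger_force: 0.0
[ 0.44158978 -0.05938677  0.08454548] 0.4996307830515435
[352.14890689 404.50742256]
[314.63689501 388.7686807 ]
[390.15999277 420.4555586 ]
[350.69362186 428.25980545]
```

View pics/g2.png

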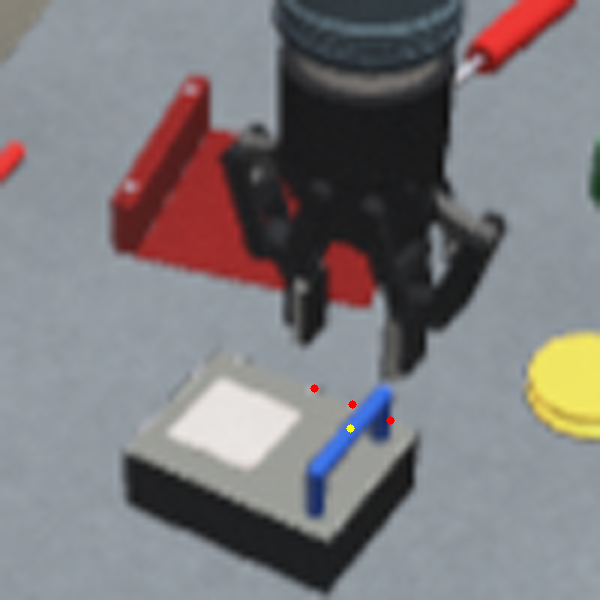

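The view shows fingertips at crop (305,342) and (395,375), higher than the projected TCP (352,404), while the bar matches its computed spot. I'll go lower with the fingers straddling the bar, then check again.

```bash
python3 -m crank '{"delta_pos":[[0,0,0.03],[0,0,0.06],[0,0,0.075],[0,0,0.075],[0,0,0.075]],"twist":[[0,0,0],[0,0,0],[0,0,0],[0,0,0],[0,0,0]],"fingers":[0,0,0,0,0]}'
python3 - <<'E'
from rig import ctrl
from h import *
ps=ctrl.capture("side"); s=ctrl.state(); print(s["eef_pos"],s["width"],s["ft_force"])
b=cv2.resize(ps["color"][120:220,230:330],(600,600),interpolation=cv2.INTER_CUBIC)
cv2.imwrite("pics/g3.png",b)
E
```

```text
time: 4.1
eef_pos: [0.4406, -0.059, 0.0532]
tcp_rot: [[0.177, 0.984, -0.001], [0.984, -0.177, 0.0], [0.0, -0.001, -1.0]]
ft_force: [0.4, 0.6, -0.4]
width: 0.507
finger_force: 0.0
[ 0.44099729 -0.05910973  0.05357548] 0.5004983427917274 [0.557789  0.4695584 0.2171775]
```

View pics/g3.png

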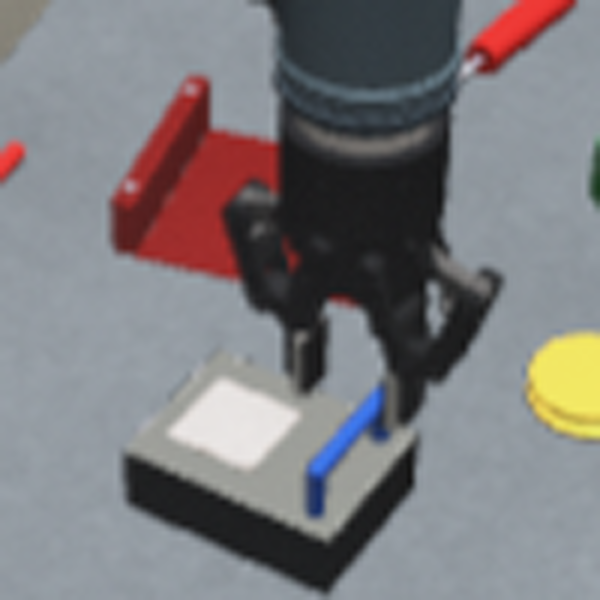

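```bash
python3 -m crank '{"delta_pos":[[0,0,0],[0,0,0],[0,0,0],[0,0,0],[0,0,0],[0,0,0]],"twist":[[0,0,0],[0,0,0],[0,0,0],[0,0,0],[0,0,0],[0,0,0]],"fingers":[-0.5,-1,-1,-1,-1,-1]}' 20
python3 - <<'E'
from rig import ctrl
from h import *
s=ctrl.state();ps=ctrl.capture("side"); pt=ctrl.capture("top"); print(s["eef_pos"],s["width"],s["ft_force"],s["finger_force"])
b=np.hstack([cv2.resize(ps["color"][140:210,245:315],(390,390),interpolation=cv2.INTER_CUBIC),cv2.resize(pt["color"][180:250,270:340],(390,390),interpolation=cv2.INTER_CUBIC)])
cv2.imwrite("pics/g4.png",b)
E
```

```text
time: 4.75
eef_pos: [0.4409, -0.0591, 0.0537]
tcp_rot: [[0.177, 0.984, 0.0], [0.984, -0.177, -0.0], [-0.0, 0.0, -1.0]]
ft_force: [-0.8, 0.1, 0.5]
width: -0.001
finger_force: 0.0
[ 0.4409397  -0.0590865   0.05365531] -0.0008350846520737352 [-0.84855281  0.05020323  0.46804923] 0.0
```

View pics/g4.png

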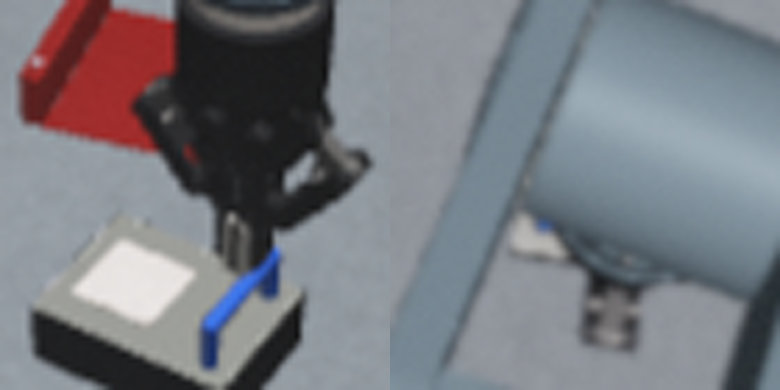

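```bash
python3 - <<'E'
from rig import ctrl
from h import *
ps=ctrl.capture("side");pt=ctrl.capture("top")
for z in(.05,.06,.07,.08,.09): print(onplane(ps,(288.4,188.3),z).round(4))
print(proj(ps,[[.441,-.059,.0537]]))
for z in (.08,.13): print("top",onplane(pt,(309.3,233),z).round(3),onplane(pt,(309.3,242),z).round(3))
s=ctrl.state(); print(s["qpos"],s["joint_torque"])
E
```

```text
[ 0.451  -0.0895  0.05  ]
[ 0.4476 -0.0793  0.06  ]
[ 0.4443 -0.0691  0.07  ]
[ 0.4409 -0.0589  0.08  ]
[ 0.4375 -0.0488  0.09  ]
[[288.07818925 194.76350024]]
top [ 0.408 -0.059  0.08 ] [ 0.384 -0.058  0.08 ]
top [ 0.405 -0.055  0.13 ] [ 0.383 -0.055  0.13 ]
[-2.29865037e+01  5.03676102e+00  1.17049931e+02  1.40222470e-03
  5.79166755e+01 -1.27885476e+01] [ 1.32475772e-03 -3.29304349e+01 -2.83749908e+01 -1.10324208e-04
  7.66883077e-04  7.31726163e-05]
```

The side ray through the shut tip (full-res 288,188) passes (0.441,-0.059) at z=0.080, which matches the reported x and y. The fingers also closed to zero on nothing. The real fingertip is therefore about 26 mm above the reported TCP. I'll open, then go down in small steps watching the force.

```bash
python3 -m crank '{"delta_pos":[[0,0,-0.01],[0,0,-0.01],[0,0,-0.01],[0,0,0.015],[0,0,0.03],[0,0,0.045],[0,0,0.045]],"twist":[[0,0,0],[0,0,0],[0,0,0],[0,0,0],[0,0,0],[0,0,0],[0,0,0]],"fingers":[0,0,0,0,0,0,0]}'
python3 -m crank '{"delta_pos":[[0,0,0.01],[0,0,0.02],[0,0,0.025],[0,0,0.025]],"twist":[[0,0,0],[0,0,0],[0,0,0],[0,0,0]],"fingers":[0,0,0,0]}'
python3 -m crank '{"delta_pos":[[0,0,0],[0,0,0],[0,0,0],[0,0,0],[0,0,0]],"twist":[[0,0,0],[0,0,0],[0,0,0],[0,0,0],[0,0,0]],"fingers":[-0.5,-1,-1,-1,-1]}' 30
```

```text
time: 5.65
eef_pos: [0.4398, -0.0586, 0.0342]
tcp_rot: [[0.177, 0.984, -0.002], [0.984, -0.177, 0.001], [0.001, -0.003, -1.0]]
ft_force: [0.2, -0.6, -0.8]
width: 0.502
finger_force: 0.0
time: 6.05
eef_pos: [0.4407, -0.059, 0.0253]
tcp_rot: [[0.177, 0.984, -0.001], [0.984, -0.177, 0.0], [0.0, -0.001, -1.0]]
ft_force: [0.0, -0.8, -0.5]
width: 0.497
finger_force: 0.0
time: 6.55
eef_pos: [0.4412, -0.0592, 0.0259]
tcp_rot: [[0.177, 0.984, 0.001], [0.984, -0.177, -0.0], [-0.0, 0.001, -1.0]]
ft_force: [-0.4, -0.7, 2.3]
width: 0.1
finger_force: 29.3
```

```bash
python3 -m crank '{"delta_pos":[[0,0,0],[0,0,0],[0,0,0.01],[0,0,0.02],[0,0,0.02],[0,0,0.02]],"twist":[[0,0,0],[0,0,0],[0,0,0],[0,0,0],[0,0,0],[0,0,0]],"fingers":[-0.2,-0.2,-0.2,-0.2,-0.2,-0.2]}'
python3 -m crank '{"delta_pos":[[0,0,0],[0,0,0],[0,0,0],[0,0,0]],"twist":[[0,0,0],[0,0,0],[0,0,0],[0,0,0]],"fingers":[-0.5,-1,-1,-1]}' 30
python3 - <<'E'
from rig import ctrl
from h import *
for i in range(4):
    ps=ctrl.capture("side"); s=ctrl.state(); print(s["width"],s["finger_force"],s["ft_force"].round(2),s["eef_pos"].round(4))
b=cv2.resize(ps["color"][140:215,245:320],(600,600),interpolation=cv2.INTER_CUBIC)
cv2.imwrite("pics/g5.png",b)
E
```

```text
time: 7.15
eef_pos: [0.4406, -0.059, 0.0173]
tcp_rot: [[0.177, 0.984, -0.001], [0.984, -0.177, 0.0], [0.0, -0.001, -1.0]]
ft_force: [-0.5, -0.3, 1.1]
width: 0.399
finger_force: 0.0
time: 7.55
eef_pos: [0.4411, -0.0592, 0.0177]
tcp_rot: [[0.177, 0.984, 0.0], [0.984, -0.177, -0.0], [-0.0, 0.0, -1.0]]
ft_force: [0.9, -0.9, -0.3]
width: 0.105
finger_force: 29.2
0.10709027728525722 29.198920726776123 [ 0.38  0.19 -0.06] [ 0.4411 -0.0591  0.0177]
0.10683272240129209 29.201838076114655 [0.41 0.09 0.64] [ 0.4411 -0.0591  0.0177]
0.0957475823359014 29.213234782218933 [ 0.33 -0.61  0.26] [ 0.4411 -0.0591  0.0177]
0.10540661745095492 29.227088391780853 [ 0.18 -0.02  0.53] [ 0.4411 -0.0591  0.0177]
```

View pics/g5.png

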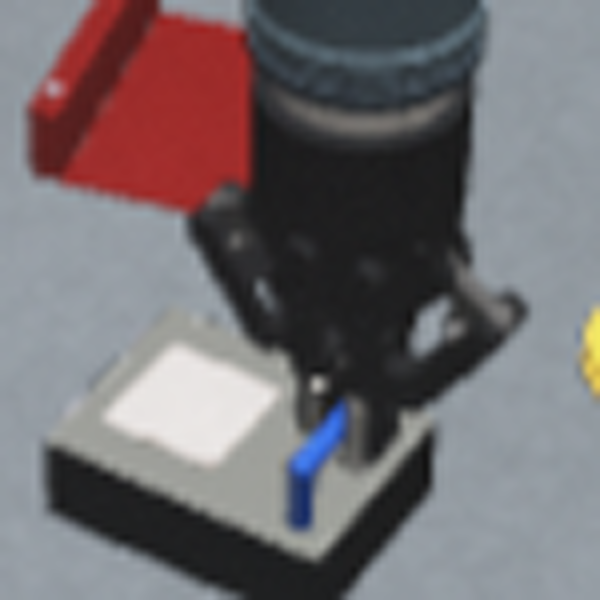

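Fingers grip the bar mid-span (crop ~(340,430)). Lifting along the arc.

```bash
python3 -m crank '{"delta_pos":[[0,0.002,-0.003],[0,0.004,-0.006],[0,0.006,-0.009],[0,0.008,-0.012],[0,0.01,-0.015],[0,0.013,-0.018],[0,0.015,-0.021],[0,0.018,-0.025],[0,0.018,-0.025],[0,0.018,-0.025],[0,0.018,-0.025],[0,0.018,-0.025]],"twist":[[0,0,0],[0,0,0],[0,0,0],[0,0,0],[0,0,0],[0,0,0],[0,0,0],[0,0,0],[0,0,0],[0,0,0],[0,0,0],[0,0,0]],"fingers":[-1,-1,-1,-1,-1,-1,-1,-1,-1,-1,-1,-1]}' 30
python3 - <<'E'
from rig import ctrl
from h import *
F=[]
for i in range(8):
    ps=ctrl.capture("side"); s=ctrl.state(); F.append(s["ft_force"])
print(np.mean(F,0).round(2),s["eef_pos"],s["width"],s["joint_torque"])
# lid corner motion: near-bottom corner of the case before/after
b=cv2.resize(ps["color"][140:215,245:320],(600,600),interpolation=cv2.INTER_CUBIC)
cv2.imwrite("pics/g6.png",b)
E
```

```text
time: 8.95
eef_pos: [0.4479, -0.0603, 0.0275]
tcp_rot: [[0.177, 0.984, -0.0], [0.984, -0.177, 0.0], [0.0, -0.0, -1.0]]
ft_force: [-0.7, -0.4, -1.3]
width: 0.102
finger_force: 29.2
[ 0.08  0.07 -1.83] [ 0.44798011 -0.06034032  0.02758907] 0.10287053358250814 [ 1.45280319e-03 -3.55567074e+01 -2.75153822e+01  1.43984298e-02
 -6.89508696e-02  5.28740998e-05]
```

View pics/g6.png

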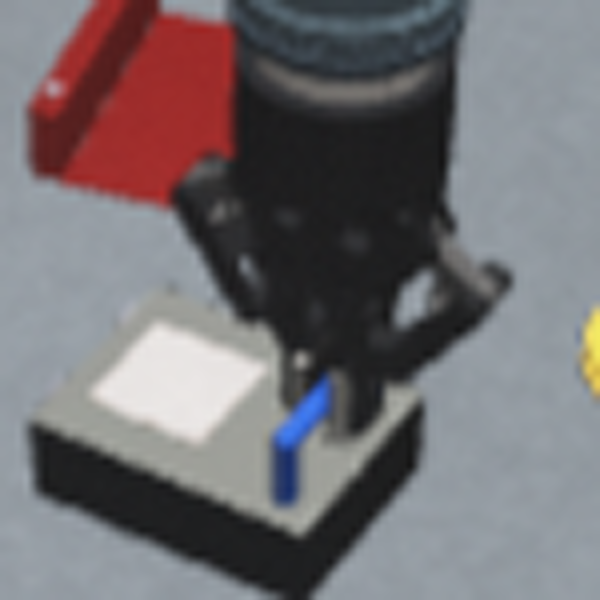

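The case moved up bodily: the far-left bottom corner went from (47,510) to (37,490). The pads hold it rigidly and its full weight reads 1.8 N, so blue is the empty case. I'll tip the tool 0.1 rad about the bar so the far edge goes back to the bench.

```bash
python3 -m crank '{"delta_pos":[[0,-0.004,0.001],[0,-0.008,0.002],[0,-0.012,0.004],[0,-0.012,0.004],[0,-0.012,0.004],[0,-0.012,0.004],[0,-0.012,0.004]],"twist":[[0.04,0,0],[0.08,0,0],[0.127,0,0],[0.127,0,0],[0.127,0,0],[0.127,0,0],[0.127,0,0]],"fingers":[-1,-1,-1,-1,-1,-1,-1]}' 30
python3 - <<'E'
from rig import ctrl
from h import *
F=[]
for i in range(8):
    ps=ctrl.capture("side"); s=ctrl.state(); F.append(s["ft_force"])
print(np.mean(F,0).round(2),s["eef_pos"],s["width"])
b=cv2.resize(ps["color"][140:215,245:320],(600,600),interpolation=cv2.INTER_CUBIC)
cv2.imwrite("pics/g7.png",b)
E
```

```text
time: 10.05
eef_pos: [0.4432, -0.0594, 0.0261]
tcp_rot: [[0.177, 0.979, -0.097], [0.984, -0.176, 0.018], [0.0, -0.099, -0.995]]
ft_force: [0.3, 0.6, -0.1]
width: 0.098
finger_force: 29.4
[-0.32  0.17 -0.19] [ 0.4431359  -0.05948027  0.02601918] 0.100789125407225
```

View pics/g7.png

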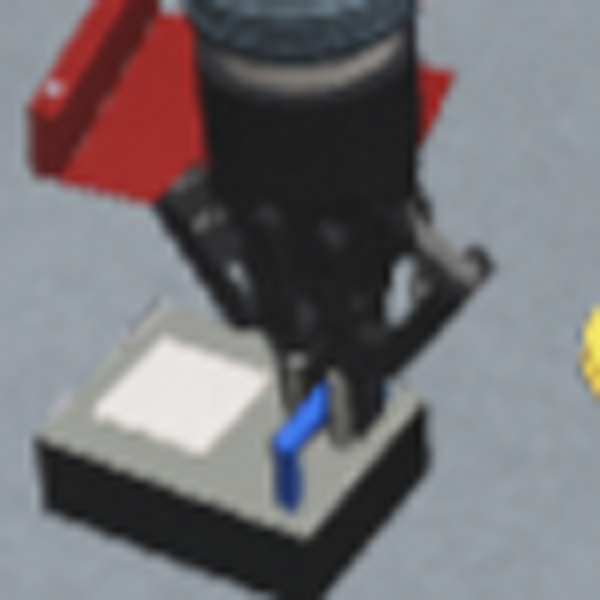

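```bash
python3 -m crank '{"delta_pos":[[0,-0.001,0.005],[0,-0.002,0.01],[0,-0.003,0.015],[0,-0.003,0.021],[0,-0.003,0.021],[0,-0.003,0.021],[0,-0.003,0.021],[0,-0.003,0.021],[0,-0.003,0.021]],"twist":[[-0.03,0,0],[-0.06,0,0],[-0.09,0,0],[-0.127,0,0],[-0.127,0,0],[-0.127,0,0],[-0.127,0,0],[-0.127,0,0],[-0.127,0,0]],"fingers":[-1,-1,-1,-1,-1,-1,0,0,0]}' 30
python3 -m crank '{"delta_pos":[[0,0,-0.05],[0,0,-0.2],[0,0,-0.2],[0,0,-0.2],[0,0,-0.2]],"twist":[[0,0,0],[0,0,0],[0,0,0],[0,0,0],[0,0,0]],"fingers":[0,0,0,0,0]}'
python3 - <<'E'
from rig import ctrl
from h import *
pt,ps=ctrl.capture("top"),ctrl.capture("side")
plan(ctrl.state(),.6308,.0366,.10,1.2)
try: print(bar(pt,ps,YEL,(255,145,292,162),(205,180,228,215)))
except Exception as e: print(e)
a=comp(ps["color"],BLUE,(270,175,310,215)); print("blue bar px",a["c"],onplane(ps,a["c"],.0605))
E
```

```text
time: 11.35
eef_pos: [0.4414, -0.0592, 0.0177]
tcp_rot: [[0.177, 0.984, -0.0], [0.984, -0.177, 0.0], [0.0, -0.0, -1.0]]
ft_force: [-0.1, -0.0, -0.2]
width: 0.498
finger_force: 0.0
time: 11.85
eef_pos: [0.4408, -0.0589, 0.097]
tcp_rot: [[0.177, 0.984, -0.001], [0.984, -0.177, 0.0], [0.0, -0.001, -1.0]]
ft_force: [0.0, 1.1, -0.5]
width: 0.497
finger_force: 0.0
delta [ 0.3187  0.4273 -0.0108] twist [-0.0038 -0.0013 -0.2533] mm 213.0
(array([0.63118837, 0.03675794, 0.0584759 ]), np.float64(1.350588550795485), 78, 98)
blue bar px [287.72727273 193.01136364] [ 0.44230795 -0.0589162   0.0605    ]
```

```bash
python3 -m crank '{"delta_pos":[[0.318,0.427,0],[0.318,0.427,0],[0.318,0.427,0],[0.318,0.427,0],[0.318,0.427,0],[0.318,0.427,0],[0.318,0.427,0],[0.318,0.427,0]],"twist":[[0,0,-0.253],[0,0,-0.253],[0,0,-0.253],[0,0,-0.253],[0,0,-0.253],[0,0,-0.253],[0,0,-0.253],[0,0,-0.253]],"fingers":[0,0,0,0,0,0,0,0]}' 30
python3 - <<'E'
from rig import ctrl
from h import *
plan(ctrl.state(),.6308,.0367,.0177,1.2)
E
```

```text
time: 12.75
eef_pos: [0.6303, 0.0353, 0.0967]
tcp_rot: [[-0.02, 1.0, -0.002], [1.0, 0.02, 0.0], [0.0, -0.002, -1.0]]
ft_force: [-0.4, 0.1, 1.0]
width: 0.501
finger_force: 0.0
delta [0.0033 0.0018 0.1975] twist [-0.003  -0.0002 -0.0011] mm 79.0
```

```bash
python3 -m crank '{"delta_pos":[[0.003,0.002,0.05],[0.003,0.002,0.1],[0.003,0.002,0.13],[0.003,0.002,0.15],[0.003,0.002,0.17],[0.003,0.002,0.185],[0.003,0.002,0.197],[0.003,0.002,0.197],[0.003,0.002,0.197]],"twist":[[0,0,0],[0,0,0],[0,0,0],[0,0,0],[0,0,0],[0,0,0],[0,0,0],[0,0,0],[0,0,0]],"fingers":[0,0,0,0,0,0,0,0,0]}' 30
python3 -m crank '{"delta_pos":[[0,0,0],[0,0,0],[0,0,0],[0,0,0],[0,0,0]],"twist":[[0,0,0],[0,0,0],[0,0,0],[0,0,0],[0,0,0]],"fingers":[-0.5,-1,-1,-1,-1]}' 30
```

```text
time: 13.65
eef_pos: [0.6329, 0.037, 0.0192]
tcp_rot: [[-0.021, 1.0, 0.0], [1.0, 0.021, -0.0], [-0.0, 0.0, -1.0]]
ft_force: [-0.3, 1.0, 0.2]
width: 0.498
finger_force: 0.0
time: 14.15
eef_pos: [0.6324, 0.0371, 0.0193]
tcp_rot: [[-0.021, 1.0, -0.0], [1.0, 0.021, -0.0], [-0.0, -0.0, -1.0]]
ft_force: [-4.3, 1.1, 6.1]
width: 0.101
finger_force: 29.4
```

```bash
python3 -m crank '{"delta_pos":[[0,0.001,-0.003],[0,0.002,-0.006],[0,0.003,-0.009],[0,0.004,-0.012],[0,0.005,-0.015],[0,0.006,-0.018],[0,0.006,-0.022],[0,0.006,-0.022],[0,0.006,-0.022],[0,0.006,-0.022]],"twist":[[0.018,0,0],[0.036,0,0],[0.054,0,0],[0.072,0,0],[0.09,0,0],[0.108,0,0],[0.127,0,0],[0.127,0,0],[0.127,0,0],[0.127,0,0]],"fingers":[-1,-1,-1,-1,-1,-1,-1,-1,-1,-1]}' 30
python3 - <<'E'
from rig import ctrl
from h import *
F=[]
for i in range(8):
    ps=ctrl.capture("side"); s=ctrl.state(); F.append(s["ft_force"])
print(np.mean(F,0).round(2),s["eef_pos"],s["width"])
a=comp(ps["color"],YEL,(200,170,235,215)); print(a["c"],a["n"],onplane(ps,a["c"],.0605))
cv2.imwrite("pics/y1.png",ps["color"])
E
```

```text
time: 15.15
eef_pos: [0.6353, 0.0371, 0.0277]
tcp_rot: [[-0.021, 0.995, -0.099], [1.0, 0.021, -0.002], [-0.0, -0.099, -0.995]]
ft_force: [1.1, 0.2, -3.8]
width: 0.105
finger_force: 29.2
[ 0.93  0.08 -4.57] [0.63502296 0.03706627 0.02774767] 0.10512941417965252
[208.96226415 199.81132075] 53 [0.64495803 0.05312556 0.0605    ]
```

```bash
python3 - <<'E'
from h import *
for f in("side0","y1"):
    g=cv2.cvtColor(cv2.imread(f"pics/{f}.png"),cv2.COLOR_BGR2GRAY)[180:232,172:236].astype(float)
    m=(g<75).astype(np.uint8)
    print(f,[ (172+c, 180+np.where(m[:,c])[0].max()) for c in range(8,62,4) if m[:,c].any()])
    G=comp(cv2.imread(f"pics/{f}.png"),lambda h,s,v:(s<45)&(v>185),(175,185,215,215)); print(G["c"],G["n"])
from types import SimpleNamespace
from rig import ctrl
p=ctrl.capture("side")
# expected bottom near corner positions for tilt 0 and .1
for th in(0,.05,.1):
    r=[]
    for X in((-.12,.045,0),(-.12,-.045,0),(-.12,.045,.04),(-.045,0,.04),(0,.045,0)):
        x,y,z=X; q=np.array([.733+x*np.cos(th)+z*np.sin(th),.038+y,-x*np.sin(th)+z*np.cos(th)]); r.append(proj(p,[q])[0].round(1))
    print(th,r)
E
```

```text
side0 [(180, np.int64(211)), (184, np.int64(214)), (188, np.int64(215)), (192, np.int64(216)), (196, np.int64(217)), (200, np.int64(218)), (204, np.int64(219)), (208, np.int64(221)), (212, np.int64(222)), (216, np.int64(223)), (220, np.int64(217)), (224, np.int64(211)), (228, np.int64(204))]
[196.57435897 197.39487179] 195
y1 [(180, np.int64(212)), (184, np.int64(213)), (188, np.int64(214)), (192, np.int64(215)), (196, np.int64(216)), (200, np.int64(217)), (204, np.int64(218)), (208, np.int64(219)), (212, np.int64(220)), (216, np.int64(217)), (220, np.int64(211)), (224, np.int64(204))]
[194.02427184 195.88349515] 206
0 [array([216.1, 223.9]), array([229.5, 203.7]), array([214.8, 214.6]), array([199.3, 197.6]), array([180.6, 212.9])]
0.05 [array([215.9, 222.5]), array([229.3, 202.4]), array([213.9, 213. ]), array([198.6, 196.9]), array([180.6, 212.9])]
0.1 [array([215.5, 221.1]), array([229. , 200.9]), array([212.9, 211.3]), array([197.9, 196.2]), array([180.6, 212.9])]
```

```bash
python3 -m crank '{"delta_pos":[[0,-0.002,-0.004],[0,-0.003,-0.008],[0,-0.003,-0.008],[0,-0.003,-0.008],[0,-0.003,-0.008],[0,-0.003,-0.008]],"twist":[[0.02,0,0],[0.04,0,0],[0.04,0,0],[0.04,0,0],[0.04,0,0],[0.04,0,0]],"fingers":[-1,-1,-1,-1,-1,-1]}' 30
python3 - <<'E'
from rig import ctrl
from h import *
F=[]
for i in range(6):
    ps=ctrl.capture("side"); s=ctrl.state(); F.append(s["ft_force"])
print(np.mean(F,0).round(2),s["eef_pos"],s["width"])
g=cv2.cvtColor(ps["color"],cv2.COLOR_BGR2GRAY)[180:232,172:236]; m=g<75
print([ (172+c, 180+np.where(m[:,c])[0].max()) for c in range(8,62,4) if m[:,c].any()])
print(comp(ps["color"],lambda h,s,v:(s<45)&(v>185),(175,185,215,215))["c"])
E
```

```text
time: 16.2
eef_pos: [0.6341, 0.037, 0.031]
tcp_rot: [[-0.021, 0.991, -0.131], [1.0, 0.021, -0.003], [-0.0, -0.131, -0.991]]
ft_force: [-0.4, 0.2, -3.5]
width: 0.101
finger_force: 29.4
[-0.15 -0.22 -3.93] [0.63411148 0.03703625 0.03101046] 0.10666966915506366
[(180, np.int64(212)), (184, np.int64(213)), (188, np.int64(214)), (192, np.int64(215)), (196, np.int64(216)), (200, np.int64(217)), (204, np.int64(217)), (208, np.int64(218)), (212, np.int64(219)), (216, np.int64(217)), (220, np.int64(211)), (224, np.int64(204))]
[194.16915423 195.67164179]
```

```bash
python3 -m crank '{"delta_pos":[[0,0.001,0.004],[0,0.003,0.009],[0,0.005,0.014],[0,0.007,0.021],[0,0.009,0.028],[0,0.009,0.028],[0,0.009,0.028],[0,0.009,0.028],[0,0.009,0.028]],"twist":[[-0.03,0,0],[-0.06,0,0],[-0.09,0,0],[-0.13,0,0],[-0.166,0,0],[-0.166,0,0],[-0.166,0,0],[-0.166,0,0],[-0.166,0,0]],"fingers":[-1,-1,-1,-1,-1,-1,0,0,0]}' 30
python3 -m crank '{"delta_pos":[[0,0,-0.05],[0,0,-0.2],[0,0,-0.2],[0,0,-0.2],[0,0,-0.2]],"twist":[[0,0,0],[0,0,0],[0,0,0],[0,0,0],[0,0,0]],"fingers":[0,0,0,0,0]}'
python3 - <<'E'
from rig import ctrl
from h import *
plan(ctrl.state(),.4423,-.0592,.10,-10.2)
E
```

```text
time: 17.4
eef_pos: [0.6371, 0.037, 0.0201]
tcp_rot: [[-0.021, 1.0, 0.0], [1.0, 0.021, -0.0], [-0.0, 0.0, -1.0]]
ft_force: [-0.1, 0.2, 0.1]
width: 0.496
finger_force: 0.0
time: 17.9
eef_pos: [0.636, 0.0372, 0.0989]
tcp_rot: [[-0.021, 1.0, -0.001], [1.0, 0.021, 0.0], [0.0, -0.001, -1.0]]
ft_force: [0.2, -0.0, -0.5]
width: 0.505
finger_force: 0.0
delta [-0.2308 -0.4891 -0.0021] twist [-0.0019  0.      0.253 ] mm 216.0
```

```bash
python3 -m crank '{"delta_pos":[[-0.231,-0.487,0],[-0.231,-0.487,0],[-0.231,-0.487,0],[-0.231,-0.487,0],[-0.231,-0.487,0],[-0.231,-0.487,0],[-0.231,-0.487,0],[-0.231,-0.487,0]],"twist":[[0,0,0.253],[0,0,0.253],[0,0,0.253],[0,0,0.253],[0,0,0.253],[0,0,0.253],[0,0,0.253],[0,0,0.253]],"fingers":[0,0,0,0,0,0,0,0]}' 30
python3 - <<'E'
from rig import ctrl
from h import *
pt,ps=ctrl.capture("top"),ctrl.capture("side"); plan(ctrl.state(),.4420,-.0592,.018,-10.2)
print(bar(pt,ps,YEL,(255,140,292,162),(200,180,228,215)))
E
```

```text
time: 18.7
eef_pos: [0.4442, -0.059, 0.0993]
tcp_rot: [[0.177, 0.984, -0.001], [0.984, -0.177, 0.0], [0.0, -0.001, -1.0]]
ft_force: [0.6, -0.4, -0.3]
width: 0.499
finger_force: 0.0
delta [-0.0018 -0.0051  0.2035] twist [-0.0014 -0.0001  0.0014] mm 81.0
(array([0.63832181, 0.03593654, 0.05807812]), np.float64(2.427327648231526), 79, 96)
```

```bash
python3 -m crank '{"delta_pos":[[-0.002,-0.005,0.05],[-0.002,-0.005,0.1],[-0.002,-0.005,0.13],[-0.002,-0.005,0.15],[-0.002,-0.005,0.17],[-0.002,-0.005,0.185],[-0.002,-0.005,0.203],[-0.002,-0.005,0.203]],"twist":[[0,0,0],[0,0,0],[0,0,0],[0,0,0],[0,0,0],[0,0,0],[0,0,0],[0,0,0]],"fingers":[0,0,0,0,0,0,0,0]}' 30
python3 -m crank '{"delta_pos":[[0,0,0],[0,0,0],[0,0,0],[0,0,0],[0,0,0]],"twist":[[0,0,0],[0,0,0],[0,0,0],[0,0,0],[0,0,0]],"fingers":[-0.5,-1,-1,-1,-1]}' 40
python3 - <<'E'
from rig import ctrl
from h import *
s=ctrl.state(); plan(s,.47,.2944,s["eef_pos"][2],-3.5)
E
```

```text
time: 19.6
eef_pos: [0.4409, -0.0595, 0.0177]
tcp_rot: [[0.177, 0.984, -0.002], [0.984, -0.177, 0.0], [0.0, -0.002, -1.0]]
ft_force: [-0.6, -0.0, 0.4]
width: 0.5
finger_force: 0.0
time: 20.1
eef_pos: [0.4419, -0.06, 0.0189]
tcp_rot: [[0.177, 0.984, 0.0], [0.984, -0.177, -0.0], [-0.0, 0.0, -1.0]]
ft_force: [-0.4, 0.4, 4.2]
width: 0.104
finger_force: 39.2
delta [ 8.844e-01 -8.760e-02 -4.000e-04] twist [ 0.0004  0.0005 -0.1488] mm 355.0
```

```bash
python3 -m crank '{"delta_pos":[[0.02,-0.002,-0.001],[0.055,-0.005,-0.001],[0.092,-0.009,-0.001],[0.13,-0.013,-0.001],[0.17,-0.017,-0.001],[0.21,-0.021,-0.001],[0.25,-0.025,-0.001],[0.29,-0.029,-0.001],[0.33,-0.033,-0.001],[0.37,-0.037,-0.001],[0.41,-0.041,-0.001],[0.44,-0.044,-0.001]],"twist":[[0,0,-0.005],[0,0,-0.01],[0,0,-0.015],[0,0,-0.02],[0,0,-0.026],[0,0,-0.033],[0,0,-0.04],[0,0,-0.047],[0,0,-0.054],[0,0,-0.061],[0,0,-0.068],[0,0,-0.075]],"fingers":[-1,-1,-1,-1,-1,-1,-1,-1,-1,-1,-1,-1]}' 40
python3 - <<'E'
from rig import ctrl
from h import *
s=ctrl.state(); print(s["ft_force"]); plan(s,.47,.2944,s["eef_pos"][2],-3.5)
E
```

```text
time: 21.3
eef_pos: [0.4551, 0.1178, 0.0189]
tcp_rot: [[0.118, 0.993, -0.001], [0.993, -0.118, -0.0], [-0.0, -0.001, -1.0]]
ft_force: [0.3, -1.6, 2.2]
width: 0.097
finger_force: 39.3
[ 0.32114982 -1.5969775   2.20380143]
delta [ 4.429e-01 -1.500e-02 -1.000e-04] twist [-0.0009  0.0002 -0.0726] mm 177.0
```

```bash
python3 -m crank '{"delta_pos":[[0.035,-0.001,-0.001],[0.075,-0.002,-0.001],[0.115,-0.004,-0.001],[0.155,-0.005,-0.001],[0.195,-0.006,-0.001],[0.235,-0.008,-0.001],[0.275,-0.009,-0.001],[0.315,-0.01,-0.001],[0.355,-0.012,-0.001],[0.395,-0.013,-0.001],[0.425,-0.014,-0.001],[0.443,-0.015,-0.001]],"twist":[[0,0,-0.006],[0,0,-0.012],[0,0,-0.018],[0,0,-0.024],[0,0,-0.03],[0,0,-0.037],[0,0,-0.044],[0,0,-0.051],[0,0,-0.058],[0,0,-0.065],[0,0,-0.07],[0,0,-0.073]],"fingers":[-1,-1,-1,-1,-1,-1,-1,-1,-1,-1,-1,-1]}' 40
python3 - <<'E'
from rig import ctrl
from h import *
pt,ps=ctrl.capture("top"),ctrl.capture("side")
s=ctrl.state(); print(s["eef_pos"],s["ft_force"]); plan(s,.512,.2949,s["eef_pos"][2],-3.5)
# case lid-far edge & bar pose check in side view
b=comp(ps["color"],BLUE,(150,230,260,330)); print(b and (b["c"],b["n"],onplane(ps,b["c"],.062)))
t=comp(pt["color"],BLUE,(150,140,220,240)); print(t and (t["c"],t["n"],onplane(pt,t["c"],.068)))
cv2.imwrite("pics/w1.png",cv2.resize(ps["color"][220:340,140:260],(600,600),interpolation=cv2.INTER_CUBIC))
E
```

```text
time: 22.5
eef_pos: [0.4701, 0.2945, 0.019]
tcp_rot: [[0.061, 0.998, -0.001], [0.998, -0.061, -0.0], [-0.0, -0.001, -1.0]]
ft_force: [-0.1, -0.7, 0.3]
width: 0.101
finger_force: 39.0
[0.47012752 0.29418331 0.01905245] [ 0.84717808  0.19922769 -1.02493951]
delta [ 8.100e-03  1.044e-01 -1.000e-04] twist [-0.0011 -0.0001  0.0008] mm 42.0
(array([220.93421053, 291.69736842]), 76, array([0.4724255 , 0.31831529, 0.062     ]))
(array([184.83333333, 212.83333333]), 42, array([0.46937271, 0.27390855, 0.068     ]))
```

```bash
python3 -m crank '{"delta_pos":[[0.002,0.015,0],[0.004,0.03,0],[0.006,0.045,0],[0.008,0.06,0],[0.008,0.075,0],[0.008,0.088,0],[0.008,0.095,0],[0.008,0.1,0],[0.008,0.102,0],[0.008,0.104,0],[0.008,0.104,0]],"twist":[[0,0,0],[0,0,0],[0,0,0],[0,0,0],[0,0,0],[0,0,0],[0,0,0],[0,0,0],[0,0,0],[0,0,0],[0,0,0]],"fingers":[-1,-1,-1,-1,-1,-1,-1,-1,-1,-1,-1]}' 30
python3 -m crank '{"delta_pos":[[0,0.002,0],[0,0.004,0],[0,0.005,0],[0,0.005,0]],"twist":[[0,0,0],[0,0,0],[0,0,0],[0,0,0]],"fingers":[-1,-1,-1,-1]}' 30
```

```text
time: 23.7
eef_pos: [0.512, 0.2939, 0.0192]
tcp_rot: [[0.062, 0.998, -0.001], [0.998, -0.062, -0.0], [-0.0, -0.001, -1.0]]
ft_force: [0.5, 0.3, 0.3]
width: 0.101
finger_force: 38.9
time: 24.1
eef_pos: [0.514, 0.2937, 0.0192]
tcp_rot: [[0.062, 0.998, -0.001], [0.998, -0.062, 0.0], [-0.0, -0.001, -1.0]]
ft_force: [-0.8, -0.4, -0.7]
width: 0.098
finger_force: 38.9
```

```bash
python3 - <<'E'
from rig import ctrl
from h import *
F=[];
for i in range(3): ps=ctrl.capture("side"); s=ctrl.state(); F.append(s["ft_force"])
print(np.mean(F,0),s["eef_pos"])
cv2.imwrite("pics/w2.png",cv2.resize(ps["color"][230:310,140:220],(640,600),interpolation=cv2.INTER_CUBIC))
E
```

```text
[ 0.05189972 -0.08712549 -0.94677744] [0.51399851 0.29373972 0.01915379]
```

```bash
python3 -m crank '{"delta_pos":[[0,0.002,0],[0,0.004,0],[0,0.004,0]],"twist":[[0,0,0],[0,0,0],[0,0,0]],"fingers":[-1,-1,-1]}' 30 | grep -E "eef|ft"
python3 -m crank '{"delta_pos":[[0,0.002,0],[0,0.004,0],[0,0.004,0]],"twist":[[0,0,0],[0,0,0],[0,0,0]],"fingers":[-1,-1,-1]}' 30 | grep -E "eef|ft"
```

```text
eef_pos: [0.5158, 0.2936, 0.0192]
ft_force: [0.4, -0.2, -1.9]
eef_pos: [0.5173, 0.2935, 0.0192]
ft_force: [-0.1, -0.2, -2.0]
```

```bash
python3 -m crank '{"delta_pos":[[0,0,0.002],[0,0.002,0.002],[0,0.003,0.002],[0,0.003,0.002]],"twist":[[0,0,0],[0,0,0],[0,0,0],[0,0,0]],"fingers":[-1,-1,-1,-1]}' 30 | grep -E "eef|ft"
python3 -m crank '{"delta_pos":[[0,0.002,0],[0,0.003,0],[0,0.003,0]],"twist":[[0,0,0],[0,0,0],[0,0,0]],"fingers":[-1,-1,-1]}' 30 | grep -E "eef|ft"
```

```text
eef_pos: [0.5187, 0.2937, 0.0189]
ft_force: [-2.4, 0.3, 5.0]
eef_pos: [0.5188, 0.2937, 0.0189]
ft_force: [-5.3, 1.2, 8.5]
```

```bash
python3 -m crank '{"delta_pos":[[0,0,0],[0,0,0],[0,0,0],[0,0,-0.05],[0,0,-0.15],[0,0,-0.22],[0,0,-0.22],[0,0,-0.22]],"twist":[[0,0,0],[0,0,0],[0,0,0],[0,0,0],[0,0,0],[0,0,0],[0,0,0],[0,0,0]],"fingers":[0,0,0,0,0,0,0,0]}' 30
python3 - <<'E'
from rig import ctrl
from h import *
s=ctrl.state(); plan(s,.6375,.0365,.10,1.2)
E
```

```text
time: 26.35
eef_pos: [0.5202, 0.2935, 0.1069]
tcp_rot: [[0.062, 0.998, 0.001], [0.998, -0.062, 0.0], [0.0, 0.001, -1.0]]
ft_force: [-1.0, -0.7, -0.3]
width: 0.5
finger_force: 0.0
delta [-0.6231  0.3325  0.0172] twist [ 0.001  -0.0005 -0.1054] mm 283.0
```

```bash
python3 -m crank '{"delta_pos":[[-0.623,0.333,0.017],[-0.623,0.333,0.017],[-0.623,0.333,0.017],[-0.623,0.333,0.017],[-0.623,0.333,0.017],[-0.623,0.333,0.017],[-0.623,0.333,0.017],[-0.623,0.333,0.017],[-0.623,0.333,0.017]],"twist":[[0,0,-0.105],[0,0,-0.105],[0,0,-0.105],[0,0,-0.105],[0,0,-0.105],[0,0,-0.105],[0,0,-0.105],[0,0,-0.105],[0,0,-0.105]],"fingers":[0,0,0,0,0,0,0,0,0]}' 30
python3 - <<'E'
from rig import ctrl
from h import *
s=ctrl.state(); plan(s,.6375,.0365,.019,1.2)
pt,ps=ctrl.capture("top"),ctrl.capture("side")
X,y,n1,n2=bar(pt,ps,BLUE,(150,140,220,240),(140,230,260,330)); print(X,y,n1,n2)
try: print(bar(pt,ps,YEL,(255,140,292,162),(195,180,228,215)))
except Exception as e: print(e)
a=cv2.resize(pt["color"][145:225,150:220],(560,640)[::1],interpolation=cv2.INTER_CUBIC)
cv2.imwrite("pics/w3.png",cv2.resize(np.hstack([cv2.resize(a,(390,446)),cv2.resize(ps["color"][235:325,145:240],(400,446),interpolation=cv2.INTER_CUBIC)]),None,fx=1,fy=1))
E
```

```text
time: 27.25
eef_pos: [0.6359, 0.0376, 0.0981]
tcp_rot: [[-0.021, 1.0, -0.003], [1.0, 0.021, 0.001], [0.001, -0.003, -1.0]]
ft_force: [-0.3, 0.8, 0.5]
width: 0.505
finger_force: 0.0
delta [-0.0029  0.0047  0.1976] twist [-0.0043 -0.0009  0.0006] mm 79.0
[0.52093917 0.29489968 0.05890521] -4.233943694391354 79 141
'NoneType' object is not subscriptable
```

```bash
python3 -m crank '{"delta_pos":[[-0.002,0.004,0.05],[-0.002,0.004,0.1],[-0.002,0.004,0.13],[-0.002,0.004,0.15],[-0.002,0.004,0.17],[-0.002,0.004,0.185],[-0.002,0.004,0.197],[-0.002,0.004,0.197]],"twist":[[0,0,0],[0,0,0],[0,0,0],[0,0,0],[0,0,0],[0,0,0],[0,0,0],[0,0,0]],"fingers":[0,0,0,0,0,0,0,0]}' 30 | grep -E "eef|ft"
python3 -m crank '{"delta_pos":[[0,0,0],[0,0,0],[0,0,0],[0,0,0],[0,0,0]],"twist":[[0,0,0],[0,0,0],[0,0,0],[0,0,0],[0,0,0]],"fingers":[-0.5,-1,-1,-1,-1]}' 40
python3 - <<'E'
from rig import ctrl
from h import *
s=ctrl.state(); plan(s,.5,-.05,s["eef_pos"][2],1.8)
E
```

```text
eef_pos: [0.6384, 0.0357, 0.0202]
ft_force: [-0.3, -0.3, -0.5]
time: 28.65
eef_pos: [0.6388, 0.0357, 0.0212]
tcp_rot: [[-0.021, 1.0, -0.001], [1.0, 0.021, -0.0], [-0.0, -0.001, -1.0]]
ft_force: [-3.4, -0.9, 5.3]
width: 0.101
finger_force: 39.2
delta [-2.069e-01 -3.513e-01  3.000e-04] twist [-0.001   0.0002 -0.0135] mm 163.0
```

```bash
python3 -m crank '{"delta_pos":[[-0.01,-0.018,-0.001],[-0.026,-0.044,-0.001],[-0.044,-0.075,-0.001],[-0.064,-0.109,-0.001],[-0.084,-0.143,-0.001],[-0.104,-0.177,-0.001],[-0.124,-0.211,-0.001],[-0.144,-0.245,-0.001],[-0.164,-0.279,-0.001],[-0.182,-0.309,-0.001],[-0.196,-0.333,-0.001],[-0.207,-0.351,-0.001]],"twist":[[0,0,0],[0,0,0],[0,0,0],[0,0,0],[0,0,-0.003],[0,0,-0.005],[0,0,-0.007],[0,0,-0.009],[0,0,-0.01],[0,0,-0.011],[0,0,-0.012],[0,0,-0.013]],"fingers":[-1,-1,-1,-1,-1,-1,-1,-1,-1,-1,-1,-1]}' 40
python3 - <<'E'
from rig import ctrl
from h import *
s=ctrl.state(); plan(s,.475,-.2886,s["eef_pos"][2],2.5)
E
```

```text
time: 29.85
eef_pos: [0.4993, -0.0505, 0.0212]
tcp_rot: [[-0.031, 1.0, -0.001], [1.0, 0.031, 0.0], [0.0, -0.001, -1.0]]
ft_force: [2.4, 1.6, -0.0]
width: 0.1
finger_force: 39.7
delta [-0.5932 -0.0789  0.    ] twist [-0.0007 -0.0001 -0.0167] mm 239.0
```

```bash
python3 -m crank '{"delta_pos":[[-0.02,-0.003,0],[-0.05,-0.006,0],[-0.08,-0.01,0],[-0.11,-0.014,0],[-0.145,-0.018,0],[-0.18,-0.023,0],[-0.215,-0.028,0],[-0.25,-0.033,0],[-0.285,-0.037,0],[-0.31,-0.041,0],[-0.325,-0.043,0]],"twist":[[0,0,0],[0,0,0],[0,0,-0.002],[0,0,-0.004],[0,0,-0.006],[0,0,-0.008],[0,0,-0.008],[0,0,-0.008],[0,0,-0.008],[0,0,-0.008],[0,0,-0.008]],"fingers":[-1,-1,-1,-1,-1,-1,-1,-1,-1,-1,-1]}' 40 | grep -E "eef|ft"
python3 -m crank '{"delta_pos":[[-0.03,-0.004,0],[-0.06,-0.008,0],[-0.09,-0.012,0],[-0.12,-0.016,0],[-0.15,-0.02,0],[-0.18,-0.024,0],[-0.21,-0.028,0],[-0.235,-0.031,0],[-0.255,-0.034,0],[-0.268,-0.036,0]],"twist":[[0,0,-0.002],[0,0,-0.004],[0,0,-0.006],[0,0,-0.008],[0,0,-0.009],[0,0,-0.009],[0,0,-0.009],[0,0,-0.009],[0,0,-0.009],[0,0,-0.009]],"fingers":[-1,-1,-1,-1,-1,-1,-1,-1,-1,-1]}' 40
python3 - <<'E'
from rig import ctrl
from h import *
s=ctrl.state(); plan(s,.515,-.2886,s["eef_pos"][2],2.5)
pt,ps=ctrl.capture("top"),ctrl.capture("side")
b=comp(ps["color"],YEL,(240,120,345,190)); print(b and (b["c"],b["n"],onplane(ps,b["c"],.062)))
t=comp(pt["color"],YEL,(355,140,415,225)); print(t and (t["c"],t["n"],onplane(pt,t["c"],.068)))
E
```

```text
eef_pos: [0.4868, -0.1817, 0.0212]
ft_force: [0.4, 3.2, 3.6]
time: 31.95
eef_pos: [0.4764, -0.289, 0.0212]
tcp_rot: [[-0.044, 0.999, -0.001], [0.999, 0.044, -0.0], [-0.0, -0.001, -1.0]]
ft_force: [-0.3, 4.1, 4.5]
width: 0.098
finger_force: 40.2
delta [-0.0033  0.0964 -0.0001] twist [-0.001   0.      0.0002] mm 39.0
(array([327.90234375, 182.99609375]), 256, array([ 0.34382308, -0.14402678,  0.062     ]))
None
```

Carried in properly. Now advancing to just short of the stop.

```bash
python3 -m crank '{"delta_pos":[[0,0.015,0],[0,0.03,0],[0,0.045,0],[0,0.06,0],[0,0.075,0],[0,0.085,0],[0,0.09,0],[0,0.095,0],[0,0.097,0],[0,0.097,0]],"twist":[[0,0,0],[0,0,0],[0,0,0],[0,0,0],[0,0,0],[0,0,0],[0,0,0],[0,0,0],[0,0,0],[0,0,0]],"fingers":[-1,-1,-1,-1,-1,-1,-1,-1,-1,-1]}' 40| grep -E "eef|ft"
python3 -m crank '{"delta_pos":[[0,0.002,0],[0,0.004,0],[0,0.006,0],[0,0.008,0],[0,0.008,0],[0,0.008,0]],"twist":[[0,0,0],[0,0,0],[0,0,0],[0,0,0],[0,0,0],[0,0,0]],"fingers":[-1,-1,-1,-1,-1,-1]}' 40 | grep -E "eef|ft"
python3 -m crank '{"delta_pos":[[0,0.002,0],[0,0.004,0],[0,0.005,0],[0,0.005,0]],"twist":[[0,0,0],[0,0,0],[0,0,0],[0,0,0]],"fingers":[-1,-1,-1,-1]}' 40 | grep -E "eef|ft"
```

```text
eef_pos: [0.5156, -0.2863, 0.0212]
ft_force: [-3.7, -0.7, 5.6]
eef_pos: [0.5186, -0.2862, 0.0212]
ft_force: [-4.1, -0.2, 5.3]
eef_pos: [0.5206, -0.2861, 0.0212]
ft_force: [-4.1, -0.2, 4.4]
```

```bash
python3 -m crank '{"delta_pos":[[0,0.002,0],[0,0.004,0],[0,0.005,0],[0,0.005,0]],"twist":[[0,0,0],[0,0,0],[0,0,0],[0,0,0]],"fingers":[-1,-1,-1,-1]}' 40 | grep -E "eef|ft"
python3 -m crank '{"delta_pos":[[0,0.002,0],[0,0.004,0],[0,0.004,0]],"twist":[[0,0,0],[0,0,0],[0,0,0]],"fingers":[-1,-1,-1]}' 40 | grep -E "eef|ft"
```

```text
eef_pos: [0.5225, -0.286, 0.0212]
ft_force: [-4.9, -0.4, 4.8]
eef_pos: [0.5242, -0.2859, 0.0212]
ft_force: [-4.1, -0.2, 4.8]
```

```bash
python3 -m crank '{"delta_pos":[[0,0.002,0],[0,0.003,0],[0,0.003,0]],"twist":[[0,0,0],[0,0,0],[0,0,0]],"fingers":[-1,-1,-1]}' 40 | grep -E "eef|ft"
```

```text
eef_pos: [0.5253, -0.2859, 0.0212]
ft_force: [-4.7, 0.8, 4.5]
```

```bash
python3 -m crank '{"delta_pos":[[0,0.002,0],[0,0.003,0],[0,0.003,0]],"twist":[[0,0,0],[0,0,0],[0,0,0]],"fingers":[-1,-1,-1]}' 40 | grep -E "eef|ft"
```

```text
eef_pos: [0.5263, -0.2858, 0.0212]
ft_force: [-4.8, -0.5, 5.4]
```

```bash
python3 -m crank '{"delta_pos":[[0,0.002,0],[0,0.003,0],[0,0.003,0]],"twist":[[0,0,0],[0,0,0],[0,0,0]],"fingers":[-1,-1,-1]}' 40 | grep -E "eef|ft"
```

```text
eef_pos: [0.5263, -0.2858, 0.0212]
ft_force: [-9.2, -1.1, 10.2]
```

```bash
python3 -m crank '{"delta_pos":[[0,0,0],[0,0,0],[0,0,0],[0,0,-0.05],[0,0,-0.15],[0,0,-0.25],[0,-0.2,-0.3],[0,-0.3,-0.4],[0,-0.3,-0.4],[0,-0.3,-0.4]],"twist":[[0,0,0],[0,0,0],[0,0,0],[0,0,0],[0,0,0],[0,0,0],[0,0,0],[0,0,0],[0,0,0],[0,0,0]],"fingers":[0,0,0,0,0,0,0,0,0,0]}' 30
python3 - <<'E'
from rig import ctrl
from h import *
pt,ps=ctrl.capture("top"),ctrl.capture("side")
for n,f,bt,bs in(("blue",BLUE,(150,140,220,240),(140,230,260,330)),("yellow",YEL,(355,140,415,225),(250,130,305,185))):
    try: print(n,bar(pt,ps,f,bt,bs))
    except Exception as e: print(n,e)
A=np.hstack([cv2.resize(pt["color"][145:225,150:220],(390,446),interpolation=cv2.INTER_CUBIC),cv2.resize(pt["color"][140:220,350:420],(390,446),interpolation=cv2.INTER_CUBIC)])
cv2.imwrite("pics/end.png",A); cv2.imwrite("pics/endside.png",ps["color"])
E
```

```text
time: 36.65
eef_pos: [0.4071, -0.2925, 0.1843]
tcp_rot: [[-0.042, 0.999, 0.002], [0.999, 0.042, -0.004], [-0.004, 0.002, -1.0]]
ft_force: [-0.2, 0.3, -0.4]
width: 0.5
finger_force: 0.0
blue (array([0.52079581, 0.29517183, 0.05937777]), np.float64(-4.420277179321028), 78, 141)
yellow (array([ 0.53019547, -0.29120805,  0.0511377 ]), np.float64(2.7530520500237654), 77, 65)
```

View pics/end.png

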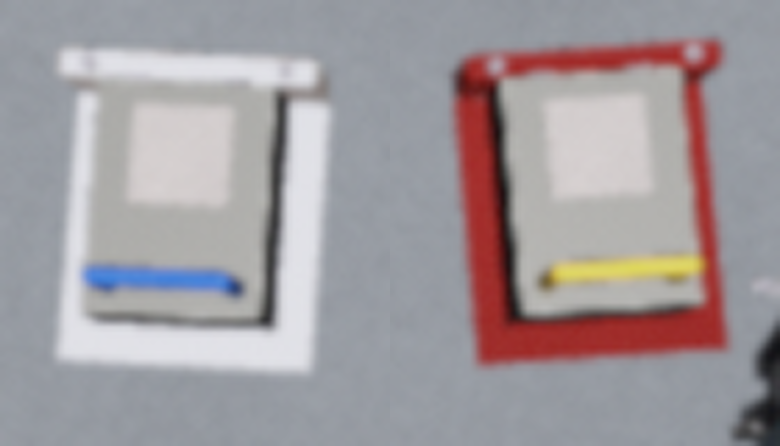

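Both cases stand flush and square against their stops: blue (empty) in the white bay with its lid's far edge at row ~82, yellow (loaded) in the red bay at row ~72. The gripper is clear of everything.

```bash
python3 -c "
from rig import ctrl
print(ctrl.job_done())"
```

```text
the job is handed in; nothing more can be done
None
```

Handed in: yellow (loaded, about 0.75 kg) is in the red bay and blue (empty, about 0.18 kg) is in the white bay, both let go and looking flush and square; no verdict came back, and blue first rose bodily about 1 cm (limit 12 mm) before I tilted it properly.

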